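Present the carved lattice panel to the inspection camera

ROBOT

A 6-joint arm with a two-finger parallel gripper is mounted at the origin on the work surface. World frame = base frame: x ahead of the robot, y to its left, z up, the work surface at z = 0. Lengths are in mm, angles in rad, forces in N, time in s.
With the tool pointing down it reaches from about 275 to 1000 mm from the base axis. Payload 8.4 kg.
Tool frame: the origin (TCP) lies at the very end of the fingers, on their centre line; the grasp point (between the pads) lies 19 mm behind it; z points along the fingers, y is the line along which they close (so a half turn about z gives the same grasp; the last joint's range is limited). The gripper opens to 85 mm and grips with 20 to 120 N. Pads are 22 mm wide; open, the fingers measure 114 mm over their backs; the gripper's body (76 mm by 85 mm) begins 54 mm behind the grasp point. The pads swing forward as they close: fully open they stand 13 mm farther back than shut.
Start: joints at [1.273, 0.353, 1.633, -0, 1.155, -0.002], TCP at [182.189, 597.859, 231.281] pointing down, gripper open.
Joint ranges: [-2.63, 2.63], [-0.92, 2.1], [0.06, 2.66], [-1.3, 4.44], [0, 2.69], [-3.02, 3.02]. Speed limits (rad/s): [2.22, 2.22, 2.79, 3.14, 3.14, 3.14].

INTERFACE

Orientations are given as [roll, pitch, yaw] about the fixed x, y, z axes, in that order (R = Rz(yaw) Ry(pitch) Rx(roll)).
In Python, from rig import telemetry, imaging, r gives the robot as it stands. The module is installed in compiled form; this text tells all that it offers.
- The arm moves only by the tool step_arm, never from a script. Its argument "moves" is a list of rows, each a list of 3 entries, a list of its own where there are three numbers: the turn, a rotation vector about the tool's x, y, z scaled (see below), then the shift along the tool's x, y, z scaled (see below), then the opening, from -1 (shut) to 1 (fully open). A call has 1 to 8 rows; each row is the pose to reach, as a shift and turn from the pose commanded when the call began, along the tool's axes at that moment; what a row does not reach only later rows make up. The controller multiplies each number of a shift by 200 mm and each number of a turn by 45 degrees. A row lasts 1/10 s, in which the tool goes at most 50 mm and 8.59 degrees, less where a joint would pass 70% of its speed; a pose out of reach is approached as far as the arm can. A call with a number of a shift or a turn outside -1 to 1 is refused whole. A call with a gripper value outside its range is refused whole. The fingers move at their own pace and stop on an object; "squeeze" is the grip in N (left out, the last holds). Time passes only in rows, so rows that repeat a pose let the fingers close. It gives the time, the measured TCP pose, the force, the opening and the grip force at its end, in the units of the state.
- telemetry.sense(): the state, without advancing time (a new reading comes with each control period).
- imaging.grab_frame(name): name is "scene" or "top" or "wrist"; returns the picture (480x640x3 uint8, red, green, blue); there is no depth.
- imaging.calibration(name): a dict with "fx", "fy", "cx", "cy" (pixels), "cam_to_world" (4x4, takes a point from camera to world coordinates). Camera axes: x right, y up, looking along -z (the intrinsics and any distortion apply to the point x, -y, -z); pixel columns grow to the right and rows downward; lengths in mm; the calibration is good to about 2 mm. A picture is of the moment at which its call begins: read the wrist's pose just before it. calibration takes no time and is no camera call; for the wrist camera it gives the pose at the moment of the call.
- r.sign_off(): hands the job in; it is judged then, once.
Trained networks look in the newest picture that a camera, given by its name, has taken for a name from the list of things; names that differ only in an ending like _2 or _b are one class to them, and where a whole thing is asked for, a point or a joint stands for the part that bears it (a point fixed in the world has none). Each returns a list of dicts, best first, with "conf" (0 to 1); they miss things now and then, are a little off and sometimes report something else, mostly with a low value. They report only what shows in the picture. A call takes as long as a camera call. They do not tell look-alikes from the thing itself.
- imaging.recognise(camera, name): "extent" ([left, top, width, height] in pixels, round what is visible of it).
- imaging.mark_of(camera, name): "xy" ([column, row] in pixels: a listed point, or the origin of a listed thing).
The state is a dict: "clock": time; "qpos": joint angles; "qvel": joint speeds; "joint_efforts": joint torques, N m; "eef_pos": TCP position; "tcp_rot": TCP orientation; "contact_force": force on the tool from outside, world axes, zero at the start; "wrist_torque": the same for the moment, N m; "opening": opening from 0.0 (shut) to 1.0 (fully open); "grasp_force": force on a finger pad.
Only numpy, scipy, OpenCV 4.12 (cv2) and the standard library are available. Lean on these libraries where they do the work, as an engineer would, in place of code of your own. Each camera call takes 0.05 s, during which the arm holds its last target. There are 200 camera calls.

TASK

Lift the red keeper bar off the rack and lay it, grip upward, lengthways in the middle of the green pad; let go of it there. Then draw the light lattice panel up out of the rack and show it to the inspection camera: held in the air right side up, its centre on the camera's line of sight 15 cm in front of the lens, the carved face squarely towards the lens (so leaning back as much as the camera looks down). Finish while still holding it there, still; leave the dark panel in the rack, and do not disturb the camera or the other things on the table.

Things in the scene. Friction and masses are not known exactly. Their poses are not given: they have to be found in the camera images.
- lattice_panel: THE part: carved panel 18 thick (its x) x 100 wide (y) x 130 high (z), light wood with a crossed lattice on darker ground, 0.15 kg, upright in one of the rack's two slots (either). Carved face: its +x side, at the start away from the robot; back plain. Origin: centre of underside. Pinch its plain top rail (18 thick, 30 high) from above, closing along x
- panel_centre (a point): centre of the lattice panel, 65 above its underside; axes as the panel's
- panel_gaze (a point): point 150 straight out of the carved face from panel_centre (along the panel's +x): where the lens should come to be; axes as the panel's
- rack: fixed wooden rack, base 270 (x) x 130 (y) x 12, origin under its centre. Two slots along its y at x = -40 and +40, 21 wide, floor 12 above the table, walls up to 34, ends stopped: the panels stand in them with 1.5 play, axes parallel to the rack's, tops 142 above the table, and come out straight upward. Posts (see rack_post) stand at x = -120 and +120
- rack_post (a point): seat of the rack's far post, middle of its notch, at rack x = +120, 150 above the table (near post: the same at x = -120). Posts are 20 (x) x 50 (y), notch 27 wide, its cheeks to 162 above the table. Between a panel and the nearest post, and between the two panels, about 61 is free. Axes as the rack's
- keeper_bar: red keeper bar, 280 long (its x) x 24 wide (y) x 14 high, with a red grip block 50 x 24 x 30 on its middle (to 44 above its underside); 0.12 kg. It lies loose in the notches of the rack's posts, along the rack's x, 8 above both panels, so that neither can be lifted out; it lifts straight up. Origin: centre of its underside
- bar_grip (a point): middle of the keeper bar's grip block, 30 above the bar's underside; pinch here across the bar's y (24 wide); axes as the bar's
- pad: fixed green pad on the table to the right of the rack, 340 (its x) x 120 (its y) x 4 thick. Origin: centre of its underside, so its top is at z = 4
- camera_pivot (a point): tilting axis of the inspection camera at the far left, middle of its white head (60 x 55 x 50), 270 to 320 above the table; the lens glass is 60 in front of it, its stand's column (22 across, 384 high, base 120 x 120) 60 behind it. The camera looks to the robot's side, inclined down by 0.15 to 0.4 rad; height, turn and inclination vary. Held by stiff friction: do not touch. Axes as the lens's
- lens (a point): centre of the front glass of the camera's black lens barrel (40 across). The camera looks along this point's -x; its y is level, its z is the camera's up
- view_point (a point): point in the air 150 in front of the lens glass on the camera's axis: where panel_centre must be held. Axes as the lens's: the panel is presented rightly when its x, y and z axes are parallel to this point's (so it leans back from upright by the camera's inclination)
- dark_panel: other carved panel of the same size, all dark wood with a round rosette on its +x face; stands in the other slot of the rack. Origin: centre of its underside. Leave it there
- mallet: orange-headed mallet lying on the left of the table, 260 long, head 80 across; bystander. Origin under the handle
- bowl: dark wooden bowl, 90 across, 40 high; bystander near the far edge of the table. Origin: centre of underside
- oil: amber bottle, 60 across, 160 high, standing on the right; bystander. Origin: centre of underside
- offcut: light wooden offcut 140 x 40 x 30; bystander near the far edge of the table. Origin: centre of underside
Not all that is in view belongs to the job. Leave any turquoise look-alike of the lattice_panel alone.

How it is judged:
By the outcome, as a careful person would: the job done as asked, in the order asked, and still so for the second after the job is handed in, while the arm keeps its last pose, push and grip.
It also fails if it takes over 54 s, if anything falls off the work surface, if the arm or the gripper's body presses on something with over 40 N, if the wrist force passes 120 N, or if a joint passes its speed limit or range.

## Working session

There is one attempt and no reset: what is moved stays moved. The work goes in short steps, Python scripts to look and compute and a tool call to move; the robot and the scene stay as the last step left them, time stands still between calls to the robot, and variables do not carry over. Pictures are saved under pics/ and viewed, at most 13 in all, crops included, and the job is handed in when it is done.

Besides the shell and the picture viewer there is one more tool, called after "Request:" in YAML: its name, and indented under it one key for each argument. step_arm: Moves the arm, as the interface text tells. Its arguments: {"type":"object","properties":{"moves":{"type":"array"},"squeeze":{"type":"number"}},"required":["moves"]}

```bash
mkdir -p pics; python3 - <<'E'
from rig import telemetry, imaging, r
import cv2,numpy as np
print(telemetry.sense())
for c in ("scene","top"):
    im=imaging.grab_frame(c); cv2.imwrite(f"pics/{c}0.png",im[:,:,::-1])
    k=imaging.calibration(c); print(c,{a:np.round(b,4).tolist() for a,b in k.items()})
    for n in ("lattice_panel","rack","keeper_bar","bar_grip","pad","lens","camera_pivot","dark_panel","rack_post","panel_centre"):
        print(n,[(np.round(d["xy"],1).tolist(),round(d["conf"],2)) for d in imaging.mark_of(c,n)][:3])
print(telemetry.sense()["clock"])
E
```

```text
{'clock': 0.0, 'qpos': array([ 1.27260381e+00,  3.53667145e-01,  1.63415479e+00, -2.28800359e-05,
        1.15521597e+00, -2.43923408e-03]), 'qvel': array([-1.80251850e-04,  2.37247740e-06, -3.44524033e-04, -1.30148903e-04,
       -1.07829886e-03,  8.63689635e-04]), 'joint_efforts': array([-1.70580974e-03, -6.05277085e+01, -3.42045021e+01, -2.77614117e-04,
        9.84235638e-03,  5.65178368e-06]), 'eef_pos': array([182.04765067, 597.3817017 , 230.54099209]), 'tcp_rot': array([-3.14014736e+00,  1.73938108e-05,  2.84584863e+00]), 'contact_force': array([ 0.16029866,  0.45277907, -0.36063965]), 'wrist_torque': array([-0.00511963,  0.04202282, -0.01039645]), 'grasp_force': 0.0, 'opening': 1.000901251892058}
scene {'fx': 566.7817, 'fy': 566.7817, 'cx': 310.2923, 'cy': 241.5032, 'cam_to_world': [[0.1909, -0.7899, 0.5827, 1397.6278], [0.9816, 0.1589, -0.1062, -181.219], [-0.0087, 0.5922, 0.8057, 1305.8514], [0.0, 0.0, 0.0, 1.0]]}
lattice_panel [([319.8, 283.2], 0.88)]
rack [([311.6, 272.9], 0.86)]
keeper_bar [([312.5, 242.3], 0.75)]
bar_grip [([311.6, 234.4], 0.96), ([320.0, 267.3], 0.2)]

[... 432 characters left out ...]
619], [-0.0032, 0.0553, 0.9985, 1730.3743], [0.0, 0.0, 0.0, 1.0]]}
lattice_panel [([326.3, 239.8], 0.81), ([369.6, 315.2], 0.53), ([430.9, 266.1], 0.24)]
rack [([323.6, 255.2], 0.62)]
keeper_bar [([322.5, 246.0], 0.69), ([241.1, 214.8], 0.6)]
bar_grip [([324.6, 249.2], 0.73), ([318.6, 183.9], 0.5), ([495.0, 266.1], 0.33)]
pad [([430.7, 268.0], 0.77), ([363.7, 185.2], 0.48)]
lens [([239.8, 218.4], 0.65)]
camera_pivot [([246.0, 193.2], 0.83), ([154.5, 246.9], 0.6), ([322.0, 247.7], 0.32)]
dark_panel [([327.9, 266.1], 0.49), ([432.3, 267.6], 0.46)]
rack_post [([325.7, 266.9], 0.75), ([324.6, 210.0], 0.71)]
panel_centre [([319.2, 237.5], 0.64), ([314.2, 184.9], 0.63), ([370.0, 316.6], 0.54)]
1.1
```

View pictures.

View pics/scene0.png

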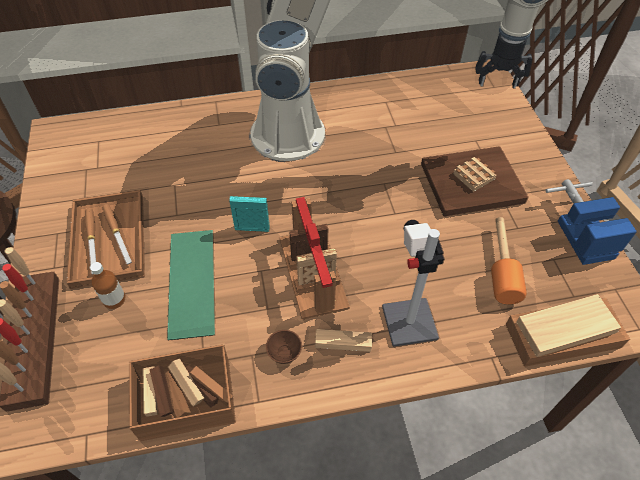

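View pics/top0.png

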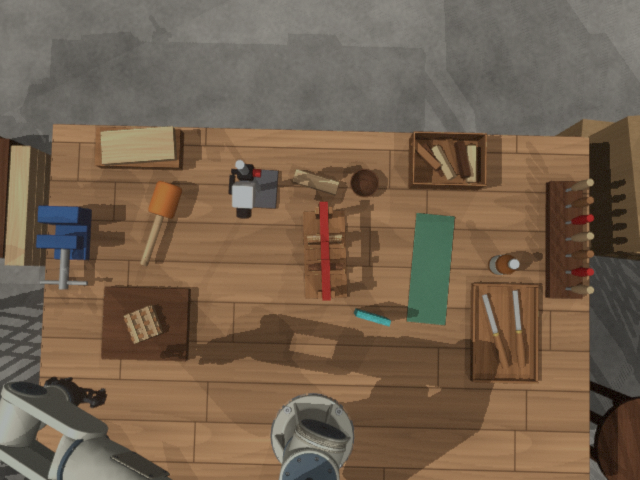

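The scene picture shows the bar (red, ~(297,200)–(327,283)), the lattice panel in the far slot (~(318,268)), and the pad at (190,283). The inspection camera's white head is at (417,238), and the turquoise look-alike is at (250,213). In the top picture, the bar runs (323,203)–(326,298), the pad is at (431,269) and the camera head is at (243,195).

```bash
cat > h.py <<'E'
import numpy as np, cv2
from scipy.spatial.transform import Rotation as Ro
from scipy.optimize import least_squares
def proj(k,P):
    T=np.asarray(k["cam_to_world"]); p=(np.atleast_2d(P)-T[:3,3])@T[:3,:3]
    return np.c_[k["cx"]+k["fx"]*p[:,0]/-p[:,2], k["cy"]-k["fy"]*p[:,1]/-p[:,2]]
def ray(k,uv):
    T=np.asarray(k["cam_to_world"]); d=np.array([(uv[0]-k["cx"])/k["fx"],-(uv[1]-k["cy"])/k["fy"],-1.])
    d=T[:3,:3]@d; return T[:3,3],d/np.linalg.norm(d)
def onz(k,uv,z):
    o,d=ray(k,uv); return o+d*(z-o[2])/d[2]
def tri(obs):
    A=np.zeros((3,3));b=np.zeros(3)
    for k,uv in obs:
        o,d=ray(k,uv); M=np.eye(3)-np.outer(d,d); A+=M; b+=M@o
    P=np.linalg.solve(A,b); return P,[np.round(proj(k,P)[0]-uv,1) for k,uv in obs]
def mask(im,lo,hi,box=None):
    h=cv2.cvtColor(im,cv2.COLOR_RGB2HSV); m=cv2.inRange(h,lo,hi)
    if lo[0]==0: m|=cv2.inRange(h,(172,lo[1],lo[2]),(180,hi[1],hi[2]))
    if box:
        z=np.zeros_like(m); a,b,c,d=box; z[b:d,a:c]=m[b:d,a:c]; m=z
    return m
def biggest(m):
    cs,_=cv2.findContours(m,cv2.RETR_EXTERNAL,cv2.CHAIN_APPROX_NONE)
    return max(cs,key=cv2.contourArea)
E
python3 - <<'E'
from h import *
from rig import imaging
K={c:imaging.calibration(c) for c in("scene","top")}
I={c:cv2.imread(f"pics/{c}0.png")[:,:,::-1].copy() for c in K}
for c,bx in(("top",(290,180,360,320)),("scene",(280,180,350,300))):
    for n,lo,hi,b in(("red",(0,150,60),(8,255,255),bx),("green",(65,80,30),(90,255,160),(150,180,470,345))):
        q=biggest(mask(I[c],lo,hi,b)); rc=cv2.minAreaRect(q); p=cv2.boxPoints(rc)
        print(c,n,cv2.contourArea(q),np.round(rc[0],1),np.round(rc[1],1))
        print("  ",[np.round(onz(K[c],u,164 if n=="red" else 4)[:2],0).tolist() for u in p])
        if n=="green":
            a=cv2.approxPolyDP(q,8,True)[:,0]; print("   poly",[np.round(onz(K[c],u,4)[:2],0).tolist() for u in a])
P={}
for n,a,b in(("bar_grip",(324.6,249.2),(311.6,234.4)),("lens",(239.8,218.4),(408.4,227.1)),("pivot",(246.0,193.2),(417.8,238.1)),("rack_post",(324.6,210.0),(323.6,278)),("panel_c",(319.2,237.5),(315.5,270.3))):
    print(n,*tri([(K["top"],np.array(a)),(K["scene"],np.array(b))]))
E
python3 -c "
import cv2
a=cv2.imread('pics/top0.png')[150:310,200:460]; b=cv2.imread('pics/scene0.png')[180:350,270:460]
import numpy as np
a=cv2.resize(a,None,fx=3,fy=3,interpolation=2)[:,:]; cv2.imwrite('pics/c1.png',a)
cv2.imwrite('pics/c2.png',cv2.resize(b,None,fx=3.5,fy=3.5,interpolation=2))"
```

```text
top red 780.0 [324.4 250.5] [99.2  9.9]
   [[700.0, -0.0], [701.0, -28.0], [421.0, -46.0], [419.0, -18.0]]
top green 3685.5 [430.3 268.4] [ 37.  107.4]
   [[357.0, -286.0], [690.0, -308.0], [683.0, -423.0], [350.0, -400.0]]
   poly [[688.0, -310.0], [398.0, -290.0], [380.0, -321.0], [361.0, -287.0], [351.0, -396.0], [678.0, -422.0]]
scene red 892.0 [314.4 241.4] [93.8 12.6]
   [[425.0, -45.0], [418.0, -11.0], [707.0, 1.0], [711.0, -29.0]]
scene green 4385.0 [190.5 285. ] [108.  45.]
   [[338.0, -407.0], [363.0, -279.0], [709.0, -310.0], [686.0, -422.0]]
   poly [[362.0, -284.0], [354.0, -399.0], [686.0, -422.0], [694.0, -309.0]]
bar_grip [562.49165159 -24.41122492 179.74989753] [array([0.4, 0.1]), array([ 0.4, -0. ])]
lens [635.26624925 200.68887768 244.82319693] [array([2.4, 0.7]), array([ 2.8, -0.2])]
pivot [699.85438811 188.15181809 288.71677815] [array([-0.7, -0.2]), array([-0.8,  0. ])]
rack_post [676.43595895 -19.54590899 151.84687915] [array([-0.4, -0.1]), array([-0.4,  0. ])]
panel_c [600.78730998 -14.77552348  72.27550709] [array([2.8, 0.5]), array([ 3.2, -0.1])]
```

View pics/c1.png

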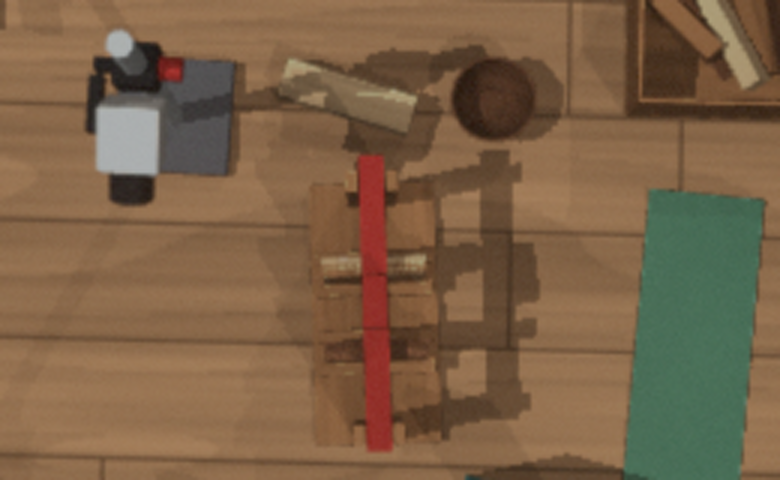

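View pics/c2.png

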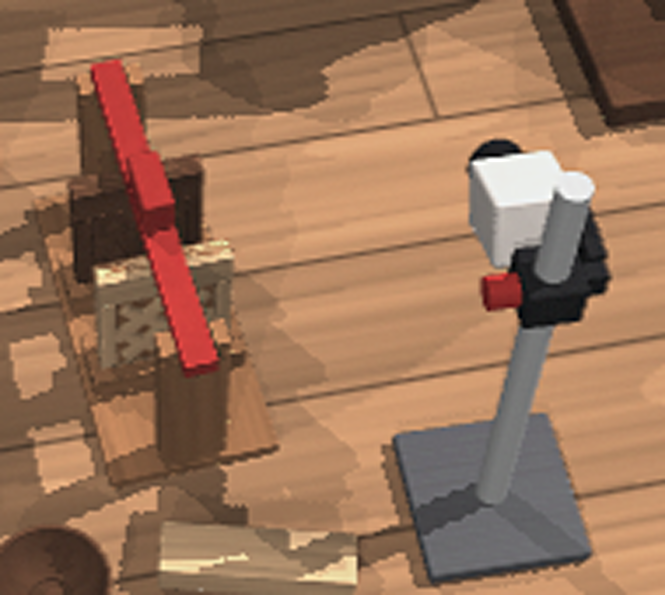

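The crops agree with the measured bar axis. Its top ends are at about (420,-32) and (700,-14), giving yaw ≈ 0.064. The lattice panel is the far one, the lens points toward the robot and slightly left, and the pad centre is at about (522,-354) with yaw ≈ -0.067.

```bash
cat >> h.py <<'E'
def Rt(rpy): return Ro.from_euler("xyz",rpy)
def state():
    from rig import telemetry
    s=telemetry.sense(); return s["eef_pos"],Rt(s["tcp_rot"]),s
def plan(wps,start=None):
    "wps: (pos, Rotation); prints the numbers for consecutive calls"
    p,R=start if start else state()[:2]
    for q,Q in wps:
        sh=R.inv().apply(np.array(q)-p); rv=(R.inv()*Q).as_rotvec()
        n=max(np.linalg.norm(sh)/50,np.degrees(np.linalg.norm(rv))/8.59)
        print("turn",np.round(rv/np.radians(45),3).tolist(),"shift",np.round(sh/200,3).tolist(),"rows>=%.1f"%n)
        p,R=np.array(q),Q
E
python3 - <<'E'
from h import *
from rig import imaging
p,R,s=state(); k=imaging.calibration("wrist"); T=np.array(k["cam_to_world"])
print({a:k[a] for a in("fx","fy","cx","cy")})
print("cam in tool:",R.inv().apply(T[:3,3]-p).round(1),"\n",(R.inv().as_matrix()@T[:3,:3]).round(3))
D=lambda y:Rt([np.pi,0,y])
plan([((300,460,420),D(2.5)),((400,250,520),D(2.0)),((480,80,480),D(1.2)),((561,-23,330),D(.6)),((561,-23,260),D(.064))])
E
```

```text
{'fx': 369.15768392004503, 'fy': 369.15768392004503, 'cx': 313.23760836724716, 'cy': 240.67197933926255}
cam in tool: [  81.1   -1.1 -141.6] 
 [[-0.001  0.949  0.316]
 [ 1.     0.001 -0.001]
 [-0.001  0.316 -0.949]]
turn [-0.0, -0.0, 0.44] shift [-0.765, -0.488, -0.944] rows>=5.2
turn [-0.0, -0.0, 0.637] shift [-1.029, -0.542, -0.5] rows>=5.1
turn [0.0, -0.0, 1.019] shift [-0.939, 0.01, 0.2] rows>=5.3
turn [-0.0, -0.0, 0.764] shift [-0.333, 0.564, 0.75] rows>=4.0
turn [0.0, -0.0, 0.682] shift [0.0, -0.0, 0.35] rows>=3.6
```

```bash
python3 - <<'E'
from h import *
D=lambda y:Rt([np.pi,0,y])
plan([((370,500,390),D(2.4)),((560,400,500),D(2.0))])
E
```

```text
turn [-0.0, -0.0, 0.568] shift [-1.041, -0.194, -0.794] rows>=5.3
turn [-0.0, -0.0, 0.509] shift [-1.038, 0.273, -0.55] rows>=4.8
```

Request:
step_arm:
  moves:
    - [[0, 0, 0.57], [-1.0, -0.19, -0.8], 1]
    - [[0, 0, 0.57], [-1.0, -0.19, -0.8], 1]
    - [[0, 0, 0.57], [-1.0, -0.19, -0.8], 1]
    - [[0, 0, 0.57], [-1.0, -0.19, -0.8], 1]
    - [[0, 0, 0.57], [-1.0, -0.19, -0.8], 1]
    - [[0, 0, 0.57], [-1.0, -0.19, -0.8], 1]

```text
clock: 1.7
eef_pos: [366.4, 502.3, 395.6]
tcp_rot: [3.135, 0.001, 2.395]
contact_force: [0.1, -0.5, -0.5]
opening: 1.001
grasp_force: 0.0
```

Request:
step_arm:
  moves:
    - [[0, 0, 0.51], [-1.0, 0.27, -0.55], 1]
    - [[0, 0, 0.51], [-1.0, 0.27, -0.55], 1]
    - [[0, 0, 0.51], [-1.0, 0.27, -0.55], 1]
    - [[0, 0, 0.51], [-1.0, 0.27, -0.55], 1]
    - [[0, 0, 0.51], [-1.0, 0.27, -0.55], 1]
    - [[0, 0, 0.51], [-1.0, 0.27, -0.55], 1]
    - [[0, 0, 0.51], [-1.0, 0.27, -0.55], 1]

```text
clock: 2.4
eef_pos: [546.2, 407.7, 500.3]
tcp_rot: [-3.14, -0.0, 1.997]
contact_force: [-0.1, 0.1, -0.9]
opening: 0.998
grasp_force: 0.0
```

```bash
cat > look.py <<'E'
import sys,pickle
from h import *
from rig import imaging
def look(tag,names=("lens","camera_pivot")):
    k=imaging.calibration("wrist"); im=imaging.grab_frame("wrist"); cv2.imwrite(f"pics/{tag}.png",im[:,:,::-1])
    o={n:[(d["xy"],d["conf"]) for d in imaging.mark_of("wrist",n)][:2] for n in names}
    pickle.dump((k,im,o),open(f"{tag}.pkl","wb")); print(tag,o); return k,im,o
E
python3 - <<'E'
from look import *
D=lambda y:Rt([np.pi,0,y])
p,R,s=state(); print(s["clock"],p,s["tcp_rot"],s["qvel"].round(3)); k,im,o=look("w1")
print(proj(k,[(700,188,289),(635,200,255)]))
plan([((430,200,520),D(2.95)),((561,-23,350),D(np.pi+.064)),((561,-23,220),D(np.pi+.064))])
E
```

```text
2.4 [546.20262772 407.68862609 500.3405769 ] [-3.14042623e+00 -3.23907018e-04  1.99665961e+00] [ 0.026 -0.007  0.03   0.002 -0.001  0.001]
w1 {'lens': [([314.5, 381.1], 0.95)], 'camera_pivot': [([354.7, 410.7], 0.73), ([312.4, 385.6], 0.24)]}
[[355.12583605 420.01106227]
 [310.08769142 375.05681122]]
turn [-0.002, -0.001, -1.211] shift [-0.709, -0.955, -0.097] rows>=6.3
turn [0.0, 0.0, -0.325] shift [-0.855, -0.97, 0.85] rows>=6.2
turn [0.0, 0.0, 0.0] shift [0.0, -0.0, 0.65] rows>=2.6
```

Request:
step_arm:
  moves:
    - [[0, 0, -1.0], [-0.71, -0.95, -0.1], 1]
    - [[0, 0, -1.0], [-0.71, -0.95, -0.1], 1]
    - [[0, 0, -1.0], [-0.71, -0.95, -0.1], 1]
    - [[0, 0, -1.0], [-0.71, -0.95, -0.1], 1]
    - [[0, 0, -1.0], [-0.71, -0.95, -0.1], 1]
    - [[0, 0, -1.0], [-0.71, -0.95, -0.1], 1]
    - [[0, 0, -1.0], [-0.71, -0.95, -0.1], 1]
    - [[0, 0, -1.0], [-0.71, -0.95, -0.1], 1]

```text
clock: 3.35
eef_pos: [431.6, 200.3, 521.0]
tcp_rot: [3.142, -0.0, 2.783]
contact_force: [0.1, -0.1, -0.9]
opening: 1.0
grasp_force: 0.0
```

```bash
python3 - <<'E'
from look import *
import pickle
D=lambda y:Rt([np.pi,0,y])
p,R,s=state(); print(s["clock"],p,s["tcp_rot"],s["qvel"].round(3)); k,im,o=look("w2")
k1,_,o1=pickle.load(open("w1.pkl","rb"))
for n in o: print(n,*tri([(k1,np.array(o1[n][0][0])),(k,np.array(o[n][0][0]))]))
plan([((561,-23,360),D(np.pi+.064)),((561,-23,260),D(np.pi+.064))])
E
```

```text
3.35 [431.57742141 200.34533751 520.97070014] [ 3.14156972e+00 -3.28067136e-04  2.78256142e+00] [ 0.005  0.017 -0.008  0.001  0.    -0.001]
w2 {'lens': [([365.5, 347.0], 0.88), ([231.1, 269.8], 0.56)], 'camera_pivot': [([383.3, 393.4], 0.73)]}
lens [644.28698437 191.95018227 251.36413097] [array([-0.3, -0.6]), array([-0.1,  0.7])]
camera_pivot [696.77300235 194.38292613 280.71833632] [array([-0.3, -0.7]), array([-0. ,  0.7])]
turn [-0.001, -0.001, -0.538] shift [-0.996, -0.82, 0.803] rows>=6.1
turn [0.0, 0.0, 0.0] shift [0.0, -0.0, 0.5] rows>=2.0
```

Request:
step_arm:
  moves:
    - [[0, 0, -0.54], [-1.0, -0.82, 0.8], 1]
    - [[0, 0, -0.54], [-1.0, -0.82, 0.8], 1]
    - [[0, 0, -0.54], [-1.0, -0.82, 0.8], 1]
    - [[0, 0, -0.54], [-1.0, -0.82, 0.8], 1]
    - [[0, 0, -0.54], [-1.0, -0.82, 0.8], 1]
    - [[0, 0, -0.54], [-1.0, -0.82, 0.8], 1]
    - [[0, 0, -0.54], [-1.0, -0.82, 0.8], 1]
    - [[0, 0, -0.54], [-1.0, -0.82, 0.8], 1]

```text
clock: 4.3
eef_pos: [561.8, -24.8, 359.3]
tcp_rot: [3.141, -0.004, -3.078]
contact_force: [-0.6, -0.1, 0.4]
opening: 1.004
grasp_force: 0.0
```

```bash
python3 - <<'E'
from look import *
D=lambda y:Rt([np.pi,0,y])
p,R,s=state(); print(s["clock"],p,s["tcp_rot"]); k,im,o=look("w3",("bar_grip","rack_post","panel_centre"))
q=biggest(mask(im,(0,130,50),(8,255,255)))
cv2.drawContours(im,[q],-1,(0,255,0),1)
c,sz,a=cv2.minAreaRect(q); print(c,sz,a,[onz(k,u,164)[:2].round(0).tolist() for u in cv2.boxPoints((c,sz,a))])
print(onz(k,o["bar_grip"][0][0],180))
cv2.imwrite("pics/w3c.png",im[:,:,::-1])
E
```

```text
4.3 [561.78540631 -24.84540829 359.25128558] [ 3.14108947 -0.00375514 -3.07835433]
w3 {'bar_grip': [([311.4, 213.6], 0.62)], 'rack_post': [([314.0, 316.8], 0.92), ([312.1, 220.1], 0.61)], 'panel_centre': [([315.0, 218.9], 0.77)]}
(314.0941162109375, 190.4645233154297) (29.196332931518555, 295.22357177734375) 0.5968093872070312 [[700.0, -33.0], [422.0, -44.0], [421.0, -20.0], [699.0, -2.0]]
[561.03500366 -27.27809346 180.        ]
```

View pics/w3c.png

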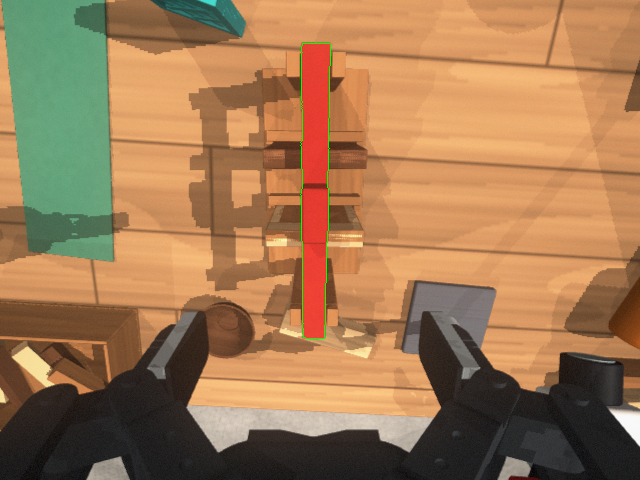

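The image shows the bar centred under the tool, its midline at columns 303–329 and well between the fingers. I'll descend and pinch it.

Request:
step_arm:
  moves:
    - [[0, 0, 0], [0, 0, 0.5], 0.6]
    - [[0, 0, 0], [0, 0, 0.9], 0.4]
    - [[0, 0, 0], [0, 0, 0.98], 0.4]
    - [[0, 0, 0], [0, 0, 0.98], 0.4]
    - [[0, 0, 0], [0, 0, 0.98], 0.4]
    - [[0, 0, 0], [0, 0, 0.98], 0.0]
    - [[0, 0, 0], [0, 0, 0.98], -0.5]
    - [[0, 0, 0], [0, 0, 0.98], -1]
  squeeze: 50

```text
clock: 5.3
eef_pos: [563.9, -23.8, 168.7]
tcp_rot: [-3.141, 0.005, -3.076]
contact_force: [0.4, 1.9, 4.1]
opening: 0.269
grasp_force: 49.6
```

Request:
step_arm:
  moves:
    - [[0, 0, 0], [0, 0, 0], -1]
    - [[0, 0, 0], [0, 0, 0], -1]
    - [[0, 0, 0], [0, 0, 0], -1]
    - [[0, 0, 0], [0, 0, 0], -1]

```text
clock: 5.7
eef_pos: [563.9, -23.8, 168.7]
tcp_rot: [-3.141, 0.006, -3.076]
contact_force: [-0.7, 2.0, 7.3]
opening: 0.268
grasp_force: 50.2
```

Request:
step_arm:
  moves:
    - [[0, 0, 0], [0, 0, -0.1], -1]
    - [[0, 0, 0], [0, 0, -0.3], -1]
    - [[0, 0, 0], [0, 0, -0.5], -1]
    - [[0, 0, 0], [0, 0, -0.7], -1]
    - [[0, 0, 0], [0, 0, -0.8], -1]
    - [[0, 0, 0], [0, 0, -0.8], -1]

```text
clock: 6.3
eef_pos: [563.8, -24.2, 330.9]
tcp_rot: [-3.141, 0.009, -3.076]
contact_force: [0.6, -0.6, -1.9]
opening: 0.272
grasp_force: 49.1
```

```bash
python3 - <<'E'
from look import *
p,R,s=state(); print(s["clock"],p,s["tcp_rot"],s["contact_force"],s["grasp_force"]); k,im,o=look("w4",("bar_grip",))
D=lambda y:Rt([np.pi,0,y])
plan([((548,-185,250),D(np.pi)),((522,-354,200),D(np.pi-.067)),((522,-354,60),D(np.pi-.067))])
E
```

```text
6.3 [563.75480669 -24.1709454  330.86684117] [-3.14059357  0.00906663 -3.07618818] [ 0.62314061 -0.55124813 -1.90692331] 49.132457971572876
w4 {'bar_grip': [([313.2, 321.9], 0.71)]}
turn [-0.0, 0.003, 0.083] shift [0.122, -0.798, 0.381] rows>=3.6
turn [-0.0, -0.0, 0.085] shift [0.13, -0.845, 0.25] rows>=3.6
turn [0.0, 0.0, 0.0] shift [0.0, -0.0, 0.7] rows>=2.8
```

View pics/w4.png

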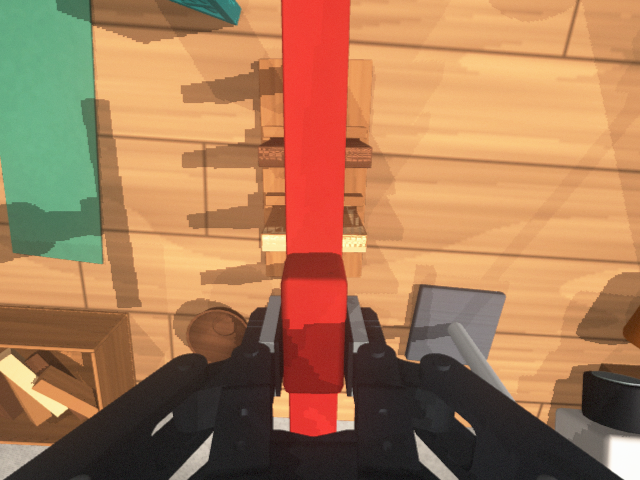

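The bar is held level and clear of the posts, with its grip between the fingers at (315,320). Next I'll carry it to the pad.

Request:
step_arm:
  moves:
    - [[0, 0, 0.03], [0.04, -0.25, 0.1], -1]
    - [[0, 0, 0.08], [0.12, -0.5, 0.25], -1]
    - [[0, 0, 0.08], [0.12, -0.75, 0.4], -1]
    - [[0, 0, 0.12], [0.15, -1.0, 0.45], -1]
    - [[0, 0, 0.12], [0.15, -1.0, 0.45], -1]
    - [[0, 0, 0.12], [0.15, -1.0, 0.45], -1]

```text
clock: 7.0
eef_pos: [542.9, -227.9, 232.2]
tcp_rot: [3.141, -0.004, 3.11]
contact_force: [-0.3, 1.2, -1.0]
opening: 0.269
grasp_force: 49.4
```

```bash
python3 - <<'E'
from look import *
p,R,s=state(); print(s["clock"],p,s["tcp_rot"],s["grasp_force"])
D=lambda y:Rt([np.pi,0,y])
plan([((524.5,-354,100),D(np.pi-.067)),((524.5,-354,24),D(np.pi-.067))])
E
```

```text
7.0 [ 542.92200821 -227.87109444  232.2234546 ] [ 3.14066716 -0.00446304  3.10967064] 49.43289935588837
turn [0.001, -0.006, 0.045] shift [0.069, -0.634, 0.661] rows>=3.7
turn [0.0, 0.0, 0.0] shift [0.0, -0.0, 0.38] rows>=1.5
```

Request:
step_arm:
  moves:
    - [[0, 0, 0.04], [0.04, -0.3, 0.2], -1]
    - [[0, 0, 0.04], [0.07, -0.55, 0.45], -1]
    - [[0, 0, 0.04], [0.07, -0.63, 0.66], -1]
    - [[0, 0, 0.04], [0.07, -0.63, 0.66], -1]
    - [[0, 0, 0.04], [0.07, -0.63, 0.66], -1]
    - [[0, 0, 0.04], [0.07, -0.63, 0.66], -1]

```text
clock: 7.6
eef_pos: [526.8, -350.0, 102.5]
tcp_rot: [3.14, -0.002, 3.081]
contact_force: [0.2, 0.8, -1.3]
opening: 0.271
grasp_force: 49.5
```

```bash
python3 - <<'E'
from look import *
p,R,s=state(); print(s["clock"],p,s["tcp_rot"],s["grasp_force"])
D=lambda y:Rt([np.pi,0,y])
k,im,o=look("w5",("bar_grip","pad"))
q=biggest(mask(im,(0,130,50),(8,255,255))); print(cv2.minAreaRect(q))
plan([((524.5,-354,24),D(np.pi-.067))])
E
```

```text
7.6 [ 526.75596766 -349.99391395  102.4790946 ] [ 3.13989617e+00 -2.03402374e-03  3.08093859e+00] 49.486772418022156
w5 {'bar_grip': [([312.9, 324.0], 0.86)], 'pad': []}
((314.7679138183594, 217.9513397216797), (67.08113861083984, 436.1427001953125), 0.20317566394805908)
turn [-0.001, 0.003, 0.01] shift [0.019, -0.019, 0.405] rows>=1.6
```

View pics/w5.png

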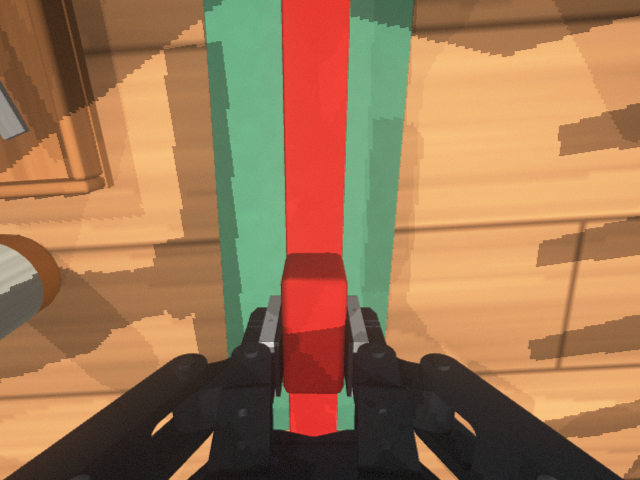

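The bar sits over the middle of the pad. At row 150 the pad edges are at columns 217 and 405 and the bar at 286–347, so about 4 mm of shift to the right is needed. Then I'll set it down.

Request:
step_arm:
  moves:
    - [[0, 0, 0.01], [0.02, -0.02, 0.2], -1]
    - [[0, 0, 0.01], [0.02, -0.02, 0.3], -1]
    - [[0, 0, 0.01], [0.02, -0.02, 0.36], -1]
    - [[0, 0, 0.01], [0.02, -0.02, 0.38], -1]
    - [[0, 0, 0.01], [0.02, -0.02, 0.395], -1]
    - [[0, 0, 0.01], [0.02, -0.02, 0.395], -1]
    - [[0, 0, 0.01], [0.02, -0.02, 0.395], -1]

```text
clock: 8.45
eef_pos: [523.7, -355.2, 25.3]
tcp_rot: [-3.141, 0.001, 3.074]
contact_force: [0.5, 0.0, -1.2]
opening: 0.272
grasp_force: 49.6
```

Request:
step_arm:
  moves:
    - [[0, 0, 0], [0, 0, 0.01], -1]
    - [[0, 0, 0], [0, 0, 0.015], -1]
    - [[0, 0, 0], [0, 0, 0.02], -1]
    - [[0, 0, 0], [0, 0, 0.02], -1]

```text
clock: 8.85
eef_pos: [523.6, -355.3, 22.7]
tcp_rot: [-3.141, 0.001, 3.073]
contact_force: [-5.7, 3.4, 21.4]
opening: 0.273
grasp_force: 52.4
```

Contact. Next I'll release, opening to about 60%, and retreat upward.

Request:
step_arm:
  moves:
    - [[0, 0, 0], [0, 0, -0.003], -0.3]
    - [[0, 0, 0], [0, 0, -0.003], 0]
    - [[0, 0, 0], [0, 0, -0.003], 0.3]
    - [[0, 0, 0], [0, 0, -0.003], 0.3]
    - [[0, 0, 0], [0, 0, -0.1], 0.3]
    - [[0, 0, 0], [0, 0, -0.35], 0.3]
    - [[0, 0, 0], [0, 0, -0.6], 0.3]
    - [[0, 0, 0], [0, 0, -0.85], 0.3]

```text
clock: 9.65
eef_pos: [522.7, -354.7, 191.7]
tcp_rot: [3.141, -0.001, 3.074]
contact_force: [1.2, -0.5, -0.1]
opening: 0.653
grasp_force: 0.0
```

```bash
python3 - <<'E'
from look import *
from rig import imaging
p,R,s=state(); print(s["clock"],p,s["tcp_rot"],s["opening"],s["contact_force"])
k,im,o=look("w6",("bar_grip",))
if o["bar_grip"]: print(onz(k,o["bar_grip"][0][0],34))
q=biggest(mask(im,(0,130,50),(8,255,255)))
print([onz(k,u,18)[:2].round(0).tolist() for u in cv2.boxPoints(cv2.minAreaRect(q))])
D=lambda y:Rt([np.pi,0,y])
plan([((470,-200,380),D(3.45)),((420,-60,520),D(3.9))])
E
```

```text
9.65 [ 522.66163221 -354.69456467  191.67386935] [ 3.14114998e+00 -8.24298531e-04  3.07355735e+00] 0.6529888121109323 [ 1.24659697 -0.49455072 -0.12648805]
w6 {'bar_grip': [([309.8, 218.5], 0.67)]}
[ 520.92639946 -358.23510854   34.        ]
[[381.0, -357.0], [383.0, -335.0], [659.0, -350.0], [657.0, -380.0]]
turn [-0.01, 0.011, -0.479] shift [0.326, 0.76, -0.919] rows>=4.9
turn [-0.0, 0.0, -0.573] shift [0.026, 0.743, -0.7] rows>=4.1
```

View pics/w6.png

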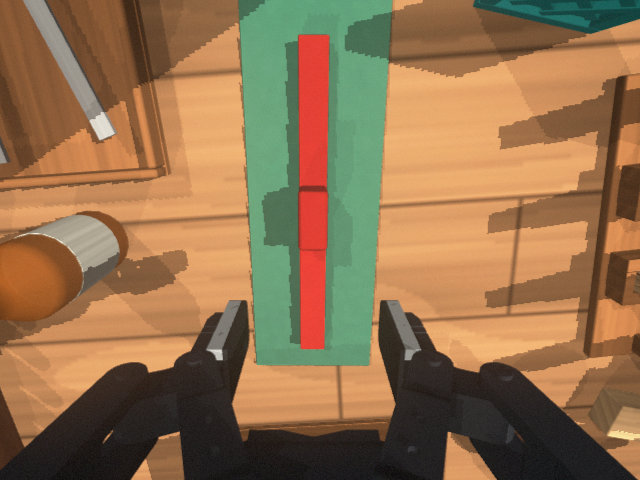

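The bar lies upright on the pad at rows 35–349, with its grip at (313,218). The pad's far edge is at row 365. I'll check the centring numerically and go on to a right-side view of the camera.

Request:
step_arm:
  moves:
    - [[0, 0, -0.48], [0.33, 0.76, -0.92], 0.3]
    - [[0, 0, -0.48], [0.33, 0.76, -0.92], 0.3]
    - [[0, 0, -0.48], [0.33, 0.76, -0.92], 0.3]
    - [[0, 0, -0.48], [0.33, 0.76, -0.92], 0.3]
    - [[0, 0, -0.48], [0.33, 0.76, -0.92], 0.3]
    - [[0, 0, -0.48], [0.33, 0.76, -0.92], 0.3]

```text
clock: 10.35
eef_pos: [468.2, -196.8, 379.2]
tcp_rot: [-3.138, 0.006, -2.831]
contact_force: [0.3, -0.5, 0.7]
opening: 0.654
grasp_force: 0.0
```

Request:
step_arm:
  moves:
    - [[0, 0, -0.57], [0.03, 0.74, -0.7], 0.3]
    - [[0, 0, -0.57], [0.03, 0.74, -0.7], 0.3]
    - [[0, 0, -0.57], [0.03, 0.74, -0.7], 0.3]
    - [[0, 0, -0.57], [0.03, 0.74, -0.7], 0.3]
    - [[0, 0, -0.57], [0.03, 0.74, -0.7], 0.3]
    - [[0, 0, -0.57], [0.03, 0.74, -0.7], 0.3]

```text
clock: 10.95
eef_pos: [417.1, -59.2, 514.4]
tcp_rot: [-3.14, 0.001, -2.383]
contact_force: [-0.3, -0.1, 0.2]
opening: 0.652
grasp_force: 0.0
```

```bash
python3 - <<'E'
from look import *
import pickle
from rig import imaging
k,im,o=pickle.load(open("w6.pkl","rb"))
print("pad far edge",onz(k,(256,365),4),onz(k,(370,365),4),"left/right at row150",onz(k,(246,150),4),onz(k,(386,150),4),"bar",onz(k,(299,150),18),onz(k,(328,150),18))
p,R,s=state(); print(s["clock"],p,s["tcp_rot"]); look("w7")
imaging.grab_frame("scene")
for n in("bar_grip","keeper_bar"): print(imaging.mark_of("scene",n)[:2])
V=[pickle.load(open(f"w{i}.pkl","rb")) for i in(1,2,7)]
for n in("lens","camera_pivot"): print(n,*tri([(v[0],np.array(v[2][n][0][0])) for v in V if v[2][n]]))
T=[]
for k,im,o in V:
    u,v=proj(k,[(670,193,268)])[0].round().astype(int); x=np.clip(u-60,0,520);y=np.clip(v-75,0,330); print("crop",x,y)
    T.append(cv2.resize(im[y:y+150,x:x+120],None,fx=2.2*1,fy=2.2,interpolation=cv2.INTER_CUBIC))
cv2.imwrite("pics/head.png",np.hstack(T)[:,:,::-1])
E
```

```text
pad far edge [ 684.67057052 -427.27205086    4.        ] [ 693.05434572 -306.92539303    4.        ] left/right at row150 [ 463.73382695 -409.94294875    4.        ] [ 472.09208175 -288.55261626    4.        ] bar [ 465.81830141 -363.4160239    18.        ] [ 467.47602702 -339.34020082   18.        ]
10.95 [417.12850138 -59.23967428 514.36324131] [-3.14035493e+00  6.22849286e-04 -2.38346083e+00]
w7 {'lens': [([333.7, 439.0], 0.64)], 'camera_pivot': [([136.7, 84.8], 0.55)]}
[{'xy': [191.7, 275.4], 'conf': 0.92}]
[{'xy': [191.4, 281.5], 'conf': 0.6}]
lens [643.26474785 193.89944348 256.27246155] [array([-0.4,  0.6]), array([1.7, 1.8]), array([ 0.7, -2.2])]
camera_pivot [524.83685181 106.22871843 454.24573464] [array([-225.4,  176.3]), array([-146.8,   24.7]), array([238.6, 416.2])]
crop 273 321
crop 314 296
crop 261 330
```

View pics/head.png

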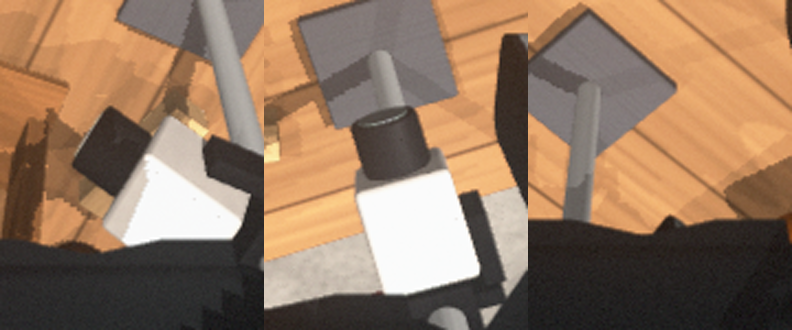

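The composite shows the head box and barrel clearly in views 1 and 2. View 3 is hidden by the gripper. I'll take a close top view and a side view for the turn and the inclination.

```bash
python3 - <<'E'
from h import *
D=lambda y:Rt([np.pi,0,y])
t=.5
S=Ro.from_matrix(np.array([[0,.8776,-.4794],[1,0,0],[0,-.4794,-.8776]]).T)
plan([((640,190,490),D(np.pi)),((660,310,500),D(2.4)),((675,310,438),S)])
E
```

```text
turn [0.001, -0.003, 0.962] shift [-1.67, 0.146, 0.113] rows>=6.7
turn [0.0, -0.0, 0.944] shift [-0.1, 0.6, -0.05] rows>=4.9
turn [0.264, -0.599, 1.033] shift [-0.055, 0.051, 0.31] rows>=6.4
```

Request:
step_arm:
  moves:
    - [[0, 0, 0.5], [-1.0, 0.15, 0.11], 0.3]
    - [[0, 0, 0.5], [-1.0, 0.15, 0.11], 0.3]
    - [[0, 0, 0.5], [-1.0, 0.15, 0.11], 0.3]
    - [[0, 0, 0.5], [-1.0, 0.15, 0.11], 0.3]
    - [[0, 0, 0.5], [-1.0, 0.15, 0.11], 0.3]

```text
clock: 11.75
eef_pos: [543.7, 102.4, 489.4]
tcp_rot: [3.14, -0.003, -2.776]
contact_force: [0.1, 0.1, -0.2]
opening: 0.647
grasp_force: 0.0
```

Request:
step_arm:
  moves:
    - [[0, 0, 0.46], [-0.62, 0.26, 0], 0.3]
    - [[0, 0, 0.46], [-0.62, 0.26, 0], 0.3]
    - [[0, 0, 0.46], [-0.62, 0.26, 0], 0.3]
    - [[0, 0, 0.46], [-0.62, 0.26, 0], 0.3]
    - [[0, 0, 0.46], [-0.62, 0.26, 0], 0.3]

```text
clock: 12.25
eef_pos: [639.3, 191.7, 490.8]
tcp_rot: [-3.14, -0.002, -3.138]
contact_force: [-0.5, 0.0, -0.6]
opening: 0.649
grasp_force: 0.0
```

```bash
python3 - <<'E'
from look import *
p,R,s=state(); print(s["clock"],p,s["tcp_rot"],s["qvel"].round(3)); k,im,o=look("w8")
D=lambda y:Rt([np.pi,0,y])
S=Ro.from_matrix(np.array([[0,.8776,-.4794],[1,0,0],[0,-.4794,-.8776]]).T)
plan([((660,310,500),D(2.4)),((675,315,440),S)])
E
```

```text
12.25 [639.29074942 191.70040094 490.76698923] [-3.14044264e+00 -2.44399152e-03 -3.13825742e+00] [-0.012 -0.04   0.017 -0.003  0.003 -0.006]
w8 {'lens': [([322.2, 200.7], 0.6)], 'camera_pivot': [([316.4, 261.9], 0.7)]}
turn [-0.0, 0.0, 0.947] shift [-0.109, 0.595, -0.037] rows>=5.0
turn [0.264, -0.599, 1.033] shift [-0.038, 0.069, 0.3] rows>=6.4
```

Request:
step_arm:
  moves:
    - [[0, 0, 0.95], [-0.11, 0.6, -0.04], 0.3]
    - [[0, 0, 0.95], [-0.11, 0.6, -0.04], 0.3]
    - [[0, 0, 0.95], [-0.11, 0.6, -0.04], 0.3]
    - [[0, 0, 0.95], [-0.11, 0.6, -0.04], 0.3]
    - [[0, 0, 0.95], [-0.11, 0.6, -0.04], 0.3]
    - [[0, 0, 0.95], [-0.11, 0.6, -0.04], 0.3]

```text
clock: 13.0
eef_pos: [660.3, 311.5, 501.1]
tcp_rot: [3.141, 0.0, 2.396]
contact_force: [0.2, -0.4, 0.7]
opening: 0.65
grasp_force: 0.0
```

Request:
step_arm:
  moves:
    - [[0.26, -0.6, 1.0], [-0.04, 0.07, 0.3], 0.3]
    - [[0.26, -0.6, 1.0], [-0.04, 0.07, 0.3], 0.3]
    - [[0.26, -0.6, 1.0], [-0.04, 0.07, 0.3], 0.3]
    - [[0.26, -0.6, 1.0], [-0.04, 0.07, 0.3], 0.3]
    - [[0.26, -0.6, 1.0], [-0.04, 0.07, 0.3], 0.3]
    - [[0.26, -0.6, 1.0], [-0.04, 0.07, 0.3], 0.3]
    - [[0.26, -0.6, 1.0], [-0.04, 0.07, 0.3], 0.3]
    - [[0.26, -0.6, 1.0], [-0.04, 0.07, 0.3], 0.3]

```text
clock: 13.8
eef_pos: [676.0, 317.1, 439.6]
tcp_rot: [-3.134, 0.501, 1.602]
contact_force: [-0.1, 0.2, 0.4]
opening: 0.652
grasp_force: 0.0
```

```bash
python3 - <<'E'
from look import *
import pickle
p,R,s=state(); print(s["clock"],p,s["tcp_rot"],s["qvel"].round(3)); k,im,o=look("w9")
V=[pickle.load(open(f"w{i}.pkl","rb")) for i in(1,2,8,9)]
for n in("lens","camera_pivot"): print(n,*tri([(v[0],np.array(v[2][n][0][0])) for v in V if v[2][n]]))
T=[]
for i,(k,im,o) in zip((8,9),V[2:]):
    u,v=proj(k,[(670,193,268)])[0].round().astype(int); x=np.clip(u-100,0,440);y=np.clip(v-130,0,220); print("crop",i,x,y)
    T.append(cv2.resize(im[y:y+260,x:x+200],None,fx=2,fy=2,interpolation=cv2.INTER_CUBIC))
cv2.imwrite("pics/head2.png",np.hstack(T)[:,:,::-1])
E
```

```text
13.8 [675.96198572 317.12558163 439.56629974] [-3.13388404  0.50091077  1.60186497] [-0.014 -0.028  0.008  0.017 -0.025 -0.027]
w9 {'lens': [([279.8, 223.0], 0.83), ([246.2, 316.8], 0.62)], 'camera_pivot': [([331.1, 239.4], 0.77), ([281.0, 224.9], 0.16)]}
lens [641.29973281 195.82723887 257.4094419 ] [array([-1.2, -0.5]), array([2.7, 0.7]), array([-4. ,  2.6]), array([-2.6, -1.6])]
camera_pivot [696.43975029 194.4767044  280.5612953 ] [array([-0.6, -0.9]), array([-0.1,  0.4]), array([ 0.4, -0.8]), array([1.4, 1. ])]
crop 8 215 103
crop 9 205 102
```

View pics/head2.png

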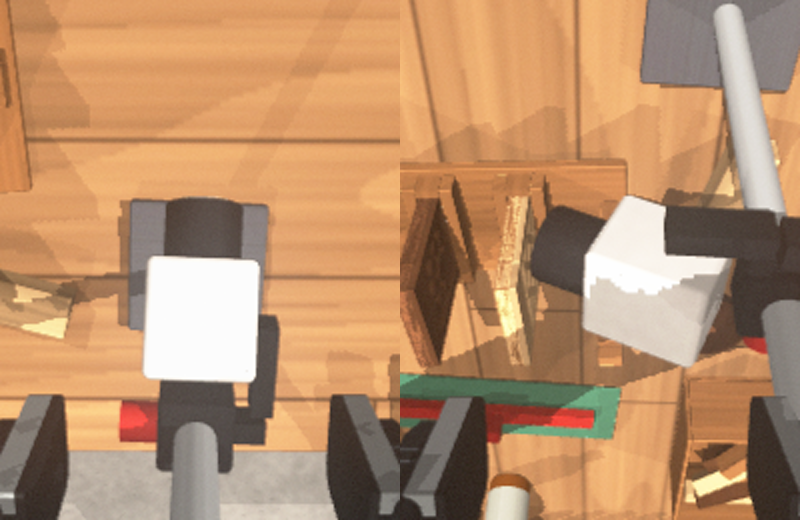

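```bash
cat > fit.py <<'E'
from h import *
import pickle
V={i:pickle.load(open(f"w{i}.pkl","rb")) for i in(1,2,8,9)}
OFF={1:(273,321,2.2,0),2:(314,296,2.2,264),8:(215,103,2,0),9:(205,102,2,400)}
def tocrop(i,uv): x,y,s,e=OFF[i]; return (np.asarray(uv)-(x,y))*s+(e,0)
C={f"{'fr'[a]}{'RL'[b]}{'bt'[c]}":np.array([(-30,30)[a],(-27.5,27.5)[b],(-25,25)[c]],float) for a in(0,1) for b in(0,1) for c in(0,1)}
def axes(q): return Rt([0,-q[4],q[3]]).as_matrix()
def pts(q,X): return np.array(q[:3])+np.atleast_2d(X)@axes(q).T
E
python3 - <<'E'
from fit import *
q=[696.4,194.5,280.6,-.025,.39]
for i in OFF:
    print(i,{n:tocrop(i,proj(V[i][0],pts(q,c))[0]).round(0).tolist() for n,c in C.items()}, "lens",tocrop(i,proj(V[i][0],pts(q,[-60,0,0]))[0]).round())
E
```

```text
1 {'fRb': [124.0, 175.0], 'fRt': [96.0, 224.0], 'fLb': [167.0, 105.0], 'fLt': [142.0, 149.0], 'rRb': [211.0, 237.0], 'rRt': [192.0, 295.0], 'rLb': [258.0, 168.0], 'rLt': [243.0, 220.0]} lens [ 88. 131.]
2 {'fRb': [355.0, 164.0], 'fRt': [354.0, 191.0], 'fLb': [442.0, 139.0], 'fLt': [450.0, 164.0], 'rRb': [386.0, 261.0], 'rRt': [388.0, 300.0], 'rLb': [474.0, 237.0], 'rLt': [487.0, 273.0]} lens [383. 114.]
8 {'fRb': [154.0, 261.0], 'fRt': [149.0, 251.0], 'fLb': [254.0, 263.0], 'fLt': [263.0, 254.0], 'rRb': [151.0, 371.0], 'rRt': [145.0, 377.0], 'rLb': [252.0, 374.0], 'rLt': [261.0, 380.0]} lens [207. 200.]
9 {'fRb': [615.0, 263.0], 'fRt': [576.0, 328.0], 'fLb': [621.0, 185.0], 'fLt': [578.0, 251.0], 'rRb': [720.0, 299.0], 'rRt': [690.0, 370.0], 'rLb': [738.0, 222.0], 'rLt': [706.0, 294.0]} lens [544. 239.]
```

```bash
cat >> fit.py <<'E'
O=[(1,"fLb",170,113),(1,"fLt",145,155),(1,"fRt",102,222),(1,"rLt",243,218),(2,"fRb",357,178),(2,"fRt",359,195),(2,"fLb",442,150),(2,"fLt",449,167),(2,"rRt",386,296),(2,"rLt",480,275),
(8,"fRt",147,257),(8,"fLt",260,259),(8,"rLt",254,382),(8,"rRt",144,378),(9,"fLb",631,196),(9,"fRt",584,329),(9,"rRt",690,366),(8,"top",203,198),(9,"lens",545,241),(2,"lens",386,118)]
C["lens"]=np.array([-60,0,0.]); C["top"]=np.array([-60,0,20.])
def res(q,full=False,skip=()):
    out=[]
    for i,n,u,v in O:
        if i in skip: continue
        d=(tocrop(i,proj(V[i][0],pts(q,C[n]))[0])-(u,v))/OFF[i][2]; out.append(d)
        if full: print(i,n,d.round(1))
    return np.ravel(out)
def fit(skip=()): return least_squares(res,[696,194,281,0,.35],loss="soft_l1",f_scale=1.5,kwargs={"skip":skip}).x
E
python3 - <<'E'
from fit import *
q=fit(); print(q.round(3)); res(q,True)
for s in(1,2,8,9): print("without",s,fit((s,)).round(3))
A=axes(q); print("lens",pts(q,[-60,0,0]).round(1),"view",pts(q,[-210,0,0]).round(1))
E
```

```text
[ 6.99326e+02  1.92903e+02  2.80326e+02 -2.50000e-02  4.24000e-01]
1 fLb [ 0.7 -1.8]
1 fLt [ 0.1 -1.8]
1 fRt [-1.2  1.7]
1 rLt [0.7 2.6]
2 fRb [-1.3 -4. ]
2 fRt [-3.1 -0.5]
2 fLb [-0.6 -2.5]
2 fLt [-0.3 -0.2]
2 rRt [0.3 3.2]
2 rLt [2.1 0.8]
8 fRt [-0.5 -0.8]
8 fLt [-0.1 -0.2]
8 rLt [1.8 0.8]
8 rRt [-1.   1.4]
9 fLb [-1.1 -4.6]
9 fRt [-1.3 -0.4]
9 rRt [1.5 3.2]
8 top [0.6 0.1]
9 lens [ 3.2 -1.1]
2 lens [-1.8 -0.3]
without 1 [ 6.99271e+02  1.92861e+02  2.80940e+02 -2.80000e-02  4.33000e-01]
without 2 [ 6.99117e+02  1.92486e+02  2.78812e+02 -2.50000e-02  3.95000e-01]
without 8 [ 6.99291e+02  1.93104e+02  2.80795e+02 -2.50000e-02  4.25000e-01]
without 9 [ 7.00238e+02  1.92946e+02  2.80073e+02 -2.40000e-02  4.62000e-01]
lens [[644.7 194.3 255.7]] view [[508.  197.7 194. ]]
```

```bash
cat >> fit.py <<'E'
def res2(q,skip=(),full=False):
    out=[]
    for i,n,u,v in O:
        if i in skip: continue
        X=C[n].copy()
        if n not in("lens","top"): X=X*np.array(q[5:8])
        d=(tocrop(i,proj(V[i][0],pts(q,X))[0])-(u,v))/OFF[i][2]; out.append(d)
        if full: print(i,n,d.round(1),end="; ")
    return np.r_[np.ravel(out),(np.array(q[5:8])-1)/.1, max(0,q[4]-.4)/.01]
def fit2(skip=()): return least_squares(res2,[696,194,281,0,.35,1,1,1],loss="soft_l1",f_scale=1.5,kwargs={"skip":skip}).x
E
python3 - <<'E'
from fit import *
q=fit2(); print(q.round(3)); res2(q,(),True)
for s in(1,2,8,9): print("\nwithout",s,fit2((s,)).round(3),end="")
print("\nlens",pts(q,[-60,0,0]).round(1),"view",pts(q,[-210,0,0]).round(1))
# edge overlay data: barrel silhouette lines in w9 and w8 by intensity profiles
g=cv2.cvtColor(V[9][1],cv2.COLOR_RGB2GRAY)
from numpy import linspace
for X in(-50,-40):
    a=proj(V[9][0],pts(q,[X,0,30]))[0]; b=proj(V[9][0],pts(q,[X,0,-30]))[0]
    print(X,[int(cv2.getRectSubPix(g,(1,1),tuple(map(float,a+(b-a)*t)))[0,0]) for t in linspace(0,1,31)])
E
```

```text
[ 6.98132e+02  1.93013e+02  2.81824e+02 -3.70000e-02  4.04000e-01
  9.49000e-01  9.66000e-01  8.82000e-01]
1 fLb [-0.1  0.8]; 1 fLt [ 1.4 -0.9]; 1 fRt [0.2 1.3]; 1 rLt [-0.4  1.6]; 2 fRb [-0.4 -2.8]; 2 fRt [-1.7  0.1]; 2 fLb [-0.5 -0.8]; 2 fLt [-0.3  1.2]; 2 rRt [0.4 1. ]; 2 rLt [ 0.7 -0.7]; 8 fRt [1.  0.6]; 8 fLt [-0.7  1.6]; 8 rLt [ 0.6 -0.6]; 8 rRt [-0.  -0.6]; 9 fLb [-2.5 -0.7]; 9 fRt [ 0.  -1.1]; 9 rRt [0.4 0.8]; 8 top [ 1.5 -0.6]; 9 lens [1.3 0.1]; 2 lens [-1.3 -0.3]; 
without 1 [ 6.98182e+02  1.92901e+02  2.82184e+02 -4.10000e-02  4.05000e-01
  9.45000e-01  9.65000e-01  8.79000e-01]
without 2 [ 6.98274e+02  1.92734e+02  2.80826e+02 -2.80000e-02  4.00000e-01
  9.56000e-01  9.67000e-01  9.17000e-01]
without 8 [ 6.97896e+02  1.93392e+02  2.82100e+02 -4.40000e-02  4.01000e-01
  9.35000e-01  9.57000e-01  8.81000e-01]
without 9 [ 6.98354e+02  1.93034e+02  2.81498e+02 -3.40000e-02  4.05000e-01
  9.60000e-01  9.68000e-01  8.69000e-01]
lens [[643.  195.  258.2]] view [[505.2 200.1 199.3]]
-50 [135, 130, 112, 64, 67, 70, 72, 77, 76, 77, 76, 76, 75, 77, 77, 77, 77, 75, 74, 77, 73, 71, 73, 71, 68, 68, 68, 67, 65, 87, 138]
-40 [116, 117, 103, 68, 68, 72, 76, 75, 77, 78, 77, 76, 79, 80, 84, 95, 133, 125, 128, 138, 146, 133, 146, 128, 144, 139, 145, 153, 141, 146, 160]
```

```bash
cat >> fit.py <<'E'
def barrel(q,i,X,verbose=False):
    "mean offset (px) of both silhouette edges across the axis at station X; dark barrel"
    k,im,_=V[i]; g=cv2.GaussianBlur(cv2.cvtColor(im,cv2.COLOR_RGB2GRAY),(3,3),0).astype(np.float32)
    c=proj(k,pts(q,[X,0,0]))[0]; a=proj(k,pts(q,[X-8,0,0]))[0]-proj(k,pts(q,[X+8,0,0]))[0]; n=np.array([-a[1],a[0]])/np.hypot(*a)
    Z=-np.array([0,0,1.])@np.linalg.inv(np.eye(3)); dist=np.linalg.norm(np.asarray(k["cam_to_world"])[:3,3]-pts(q,[X,0,0])[0])
    r=20*k["fx"]/dist; t=np.arange(-r*1.6,r*1.6,.2)
    pr=np.array([cv2.getRectSubPix(g,(1,1),tuple(map(float,c+n*s)))[0,0] for s in t]); d=np.gradient(pr)
    lo=t<-.6*r; hi=t>.6*r; e1=t[lo][np.argmin(d[lo])]; e2=t[hi][np.argmax(d[hi])]
    return (e1+e2)/2,(e2-e1)/2,r,n
E
python3 - <<'E'
from fit import *
q=fit2()
for i in V:
    for X in(-54,-48,-42,-36):
        m,h,r,n=barrel(q,i,X); print(i,X,"mid off %.1f half %.1f exp %.1f"%(m,h,r),n.round(2))
E
```

```text
1 -54 mid off -0.5 half 16.7 exp 14.9 [ 0.59 -0.81]
1 -48 mid off -0.5 half 16.7 exp 14.9 [ 0.59 -0.81]
1 -42 mid off -0.4 half 16.5 exp 14.9 [ 0.59 -0.81]
1 -36 mid off -0.3 half 16.8 exp 14.9 [ 0.59 -0.81]
2 -54 mid off -0.6 half 15.5 exp 14.8 [ 0.95 -0.3 ]
2 -48 mid off -0.3 half 15.7 exp 14.8 [ 0.95 -0.3 ]
2 -42 mid off -0.9 half 15.7 exp 14.7 [ 0.95 -0.3 ]
2 -36 mid off -0.2 half 15.7 exp 14.7 [ 0.95 -0.3 ]
8 -54 mid off -0.9 half 19.2 exp 19.3 [1.   0.04]
8 -48 mid off -0.7 half 19.0 exp 19.3 [1.   0.04]
8 -42 mid off -0.8 half 19.6 exp 19.4 [1.   0.04]
8 -36 mid off -0.6 half 19.7 exp 19.4 [1.   0.04]
9 -54 mid off 0.0 half 20.0 exp 19.9 [ 0.34 -0.94]
9 -48 mid off -0.0 half 19.9 exp 19.9 [ 0.34 -0.94]
9 -42 mid off -0.1 half 20.0 exp 20.0 [ 0.34 -0.94]
9 -36 mid off -0.4 half 20.2 exp 20.1 [ 0.34 -0.94]
```

```bash
python3 - <<'E'
from h import *
D=lambda y:Rt([np.pi,0,y])
plan([((560,330,530),D(1.63)),((470,160,520),D(1.63)),((540,0,420),D(1.63)),((600,-23,320),D(1.63))])
E
```

```text
turn [-0.016, 0.635, -0.04] shift [-0.139, -0.58, -0.428] rows>=3.3
turn [0.0, 0.0, 0.0] shift [-0.822, -0.5, 0.05] rows>=3.9
turn [0.0, 0.0, 0.0] shift [-0.819, 0.302, 0.5] rows>=4.0
turn [0.0, 0.0, 0.0] shift [-0.133, 0.293, 0.5] rows>=2.4
```

Request:
step_arm:
  moves:
    - [[-0.02, 0.64, -0.04], [-0.14, -0.58, -0.43], 0.3]
    - [[-0.02, 0.64, -0.04], [-0.14, -0.58, -0.43], 0.3]
    - [[-0.02, 0.64, -0.04], [-0.14, -0.58, -0.43], 0.3]
    - [[-0.02, 0.64, -0.04], [-0.14, -0.58, -0.43], 0.3]
    - [[-0.02, 0.64, -0.04], [-0.14, -0.58, -0.43], 0.3]

```text
clock: 14.45
eef_pos: [559.4, 328.9, 533.9]
tcp_rot: [3.132, -0.007, 1.628]
contact_force: [0.2, -0.1, -0.5]
opening: 0.645
grasp_force: 0.0
```

Request:
step_arm:
  moves:
    - [[0, 0, 0], [-0.82, -0.5, 0.05], 0.3]
    - [[0, 0, 0], [-0.82, -0.5, 0.05], 0.3]
    - [[0, 0, 0], [-0.82, -0.5, 0.05], 0.3]
    - [[0, 0, 0], [-0.82, -0.5, 0.05], 0.3]
    - [[0, 0, 0], [-0.82, -0.5, 0.05], 0.3]

```text
clock: 14.95
eef_pos: [467.8, 157.9, 518.6]
tcp_rot: [3.139, 0.001, 1.627]
contact_force: [-0.3, -0.4, -0.6]
opening: 0.645
grasp_force: 0.0
```

Request:
step_arm:
  moves:
    - [[0, 0, 0], [-0.82, 0.3, 0.5], 0]
    - [[0, 0, 0], [-0.82, 0.3, 0.5], 0]
    - [[0, 0, 0], [-0.82, 0.3, 0.5], 0]
    - [[0, 0, 0], [-0.82, 0.3, 0.5], 0]
    - [[0, 0, 0], [-0.82, 0.3, 0.5], 0]
    - [[0, 0, 0], [-0.82, 0.3, 0.5], 0]

```text
clock: 15.55
eef_pos: [539.6, 0.9, 416.7]
tcp_rot: [-3.141, -0.002, 1.627]
contact_force: [0.2, 0.3, 0.4]
opening: 0.499
grasp_force: 0.0
```

```bash
python3 - <<'E'
from look import *
D=lambda y:Rt([np.pi,0,y])
p,R,s=state(); print(s["clock"],p,s["tcp_rot"],s["opening"]); k,im,o=look("w10",("lattice_panel","panel_centre","dark_panel","rack","rack_post"))
# fit rack pose from the light top edge: segment light wood near predicted top
pred=proj(k,[(600+sx*9,-23+sy*50,142) for sx in(-1,1) for sy in(-1,1)]); print(pred.round(0))
h=cv2.cvtColor(im,cv2.COLOR_RGB2HSV)
x0,y0=pred.min(0).astype(int)-12; x1,y1=pred.max(0).astype(int)+12
sub=cv2.cvtColor(im,cv2.COLOR_RGB2GRAY)[y0:y1,x0:x1]; print(x0,y0); print("colmean",sub.mean(0).round(0).astype(int).tolist()); print("rowmean",sub[:,12:-12].mean(1).round(0).astype(int).tolist())
cv2.imwrite("pics/w10c.png",cv2.resize(im[max(0,y0-80):y1+80,max(0,x0-110):x1+110],None,fx=2.2,fy=2.2,interpolation=cv2.INTER_CUBIC)[:600,:800,::-1]); print("crop org",max(0,x0-110),max(0,y0-80))
E
```

```text
15.55 [539.63096049   0.86024027 416.73786378] [-3.14132921e+00 -2.14574205e-03  1.62742198e+00] 0.4994970567613856
w10 {'lattice_panel': [([351.1, 193.3], 0.98), ([201.7, 274.2], 0.93)], 'panel_centre': [([351.5, 200.4], 0.94), ([189.6, 286.7], 0.56)], 'dark_panel': [([295.4, 193.8], 0.83)], 'rack': [([326.6, 193.9], 0.67)], 'rack_post': [([432.1, 218.7], 0.76)]}
[[353. 256.]
 [361. 172.]
 [368. 257.]
 [377. 173.]]
340 160
colmean [151, 152, 152, 149, 139, 116, 101, 101, 98, 97, 95, 102, 111, 131, 160, 191, 207, 209, 208, 208, 205, 206, 205, 200, 205, 206, 209, 206, 192, 179, 164, 151, 151, 147, 144, 143, 147, 152, 156, 157, 157, 157, 157, 157, 158, 159, 159, 160]
rowmean [138, 126, 144, 149, 150, 153, 156, 159, 149, 141, 135, 134, 152, 184, 182, 183, 192, 193, 189, 187, 188, 190, 187, 186, 186, 191, 191, 191, 193, 193, 190, 190, 191, 192, 188, 185, 186, 190, 189, 189, 190, 190, 190, 191, 191, 193, 195, 193, 194, 198, 196, 194, 193, 196, 195, 196, 196, 196, 195, 194, 193, 194, 194, 195, 195, 193, 194, 198, 199, 198, 194, 194, 193, 197, 184, 178, 188, 186, 191, 202, 202, 202, 203, 203, 203, 202, 202, 203, 202, 204, 204, 202, 201, 204, 202, 164, 136, 133, 132, 135, 135, 134, 134, 134, 134, 134, 134, 134]
crop org 230 80
```

```bash
python3 - <<'E'
from h import *
import pickle
k,im,_=pickle.load(open("w10.pkl","rb"))
g=cv2.cvtColor(im,cv2.COLOR_RGB2GRAY)
rows=np.arange(180,250,5); L=[];Rr=[]
for r in rows:
    a=g[r,335:395].astype(int); w=np.where(a>175)[0]; L.append(onz(k,(335+w[0]-.5,r),142)[:2]); Rr.append(onz(k,(335+w[-1]+.5,r),142)[:2]); print(r,335+w[0],335+w[-1],len(w),end="; ")
L=np.array(L);Rr=np.array(Rr)
for n,e in(("near",L),("far",Rr)):
    f=np.polyfit(e[:,1],e[:,0],1); print(n,"slope",f[0].round(3),"x at y=-23:",np.polyval(f,-23).round(1))
for c in(358,366): 
    a=g[150:280,c].astype(int); w=np.where(a>175)[0]; print(c,150+w[0],150+w[-1],onz(k,(c,150+w[0]-.5),142)[:2],onz(k,(c,150+w[-1]+.5),142)[:2])
p,R,s=state(); 
plan([((600.5,-23,320),Rt([np.pi,0,np.pi/2+.058]))])
E
```

```text
180 356 370 15; 185 356 370 15; 190 355 370 16; 195 355 369 14; 200 356 369 14; 205 355 369 15; 210 355 369 15; 215 354 368 15; 220 354 368 15; 225 354 368 15; 230 354 368 15; 235 354 367 12; 240 335 394 32; 245 335 394 34; near slope 0.147 x at y=-23: 584.4
far slope -0.34 x at y=-23: 611.2
358 173 255 [588.04582192  26.60627252] [597.35550661 -72.18923974]
366 172 254 [596.87845806  28.21379134] [606.84184789 -70.37241864]
turn [0.006, -0.003, 0.002] shift [-0.147, 0.294, 0.498] rows>=2.4
```

Request:
step_arm:
  moves:
    - [[0, 0, 0], [-0.14, 0.285, 0.5], 0]
    - [[0, 0, 0], [-0.14, 0.285, 0.5], 0]
    - [[0, 0, 0], [-0.14, 0.285, 0.5], 0]
    - [[0, 0, 0], [-0.14, 0.285, 0.5], 0]
    - [[0, 0, 0], [-0.14, 0.285, 0.5], 0]

```text
clock: 16.35
eef_pos: [598.3, -22.3, 320.1]
tcp_rot: [3.137, -0.003, 1.629]
contact_force: [-0.6, -0.1, -0.5]
opening: 0.504
grasp_force: 0.0
```

```bash
python3 - <<'E'
from look import *
p,R,s=state(); print(s["clock"],p,s["tcp_rot"],s["opening"]); k,im,o=look("w11",("lattice_panel",))
g=cv2.cvtColor(im,cv2.COLOR_RGB2GRAY)
P=proj(k,[(598.5,-22,142),(596,20,142),(601,-65,142)]).round(1); print(P)
L=[]
c0=int(P[0,0])
for r in range(int(P[1,1])+3,int(P[2,1])-3,6):
    w=np.where(g[r,c0-40:c0+40]>175)[0]+c0-40; L.append((r,w[0],w[-1],len(w)))
print(L)
L=np.array([l for l in L if l[3]<30 and abs(l[2]-l[1]-l[3])<3])
M=np.array([onz(k,((a+b)/2,r),142)[:2] for r,a,b,n in L]); f=np.polyfit(M[:,1],M[:,0],1); print("slope",f[0],"x(-22)",np.polyval(f,-22))
for c in(c0-4,c0+4):
    w=np.where(g[:400,c]>175)[0]; w=w[(w>P[1,1]-25)&(w<P[2,1]+25)]; print(w[0],w[-1],onz(k,(c,w[0]-.5),142)[:2],onz(k,(c,w[-1]+.5),142)[:2])
E
```

```text
16.35 [598.32534913 -22.26048637 320.14655821] [ 3.13717647e+00 -2.66966625e-03  1.62893528e+00] 0.5044901273912581
w11 {'lattice_panel': [([312.5, 188.5], 0.86), ([136.8, 281.3], 0.58)]}
[[312.9 213.2]
 [312.8 165.3]
 [313.  258.5]]
[(168, np.int64(301), np.int64(321), 21), (174, np.int64(301), np.int64(320), 20), (180, np.int64(301), np.int64(320), 20), (186, np.int64(301), np.int64(320), 19), (192, np.int64(301), np.int64(320), 20), (198, np.int64(301), np.int64(320), 20), (204, np.int64(301), np.int64(320), 20), (210, np.int64(302), np.int64(350), 20), (216, np.int64(293), np.int64(351), 29), (222, np.int64(293), np.int64(351), 29), (228, np.int64(275), np.int64(351), 45), (234, np.int64(280), np.int64(346), 38), (240, np.int64(302), np.int64(320), 19), (246, np.int64(273), np.int64(351), 54), (252, np.int64(273), np.int64(351), 59)]
slope -0.05881083958671872 x(-22) 596.5018205408996
158 283 [591.53081619  26.33203819] [597.74249227 -90.62585774]
148 264 [597.82154989  34.96150506] [604.1600554  -70.85900242]
```

Request:
step_arm:
  moves:
    - [[0, 0, 0], [0, -0.007, 0.25], 0]
    - [[0, 0, 0], [0, -0.007, 0.5], 0]
    - [[0, 0, 0], [0, -0.007, 0.7], 0]
    - [[0, 0, 0], [0, -0.007, 0.85], 0]
    - [[0, 0, 0], [0, -0.007, 1.0], 0]
    - [[0, 0, 0], [0, -0.007, 1.0], 0]

```text
clock: 17.05
eef_pos: [595.7, -21.9, 117.0]
tcp_rot: [-3.141, -0.003, 1.629]
contact_force: [-0.7, -0.2, -0.5]
opening: 0.499
grasp_force: 0.0
```

Request:
step_arm:
  moves:
    - [[0, 0, 0], [0, 0, 0.05], 0]
    - [[0, 0, 0], [0, 0, 0.05], -0.2]
    - [[0, 0, 0], [0, 0, 0.05], -0.4]
    - [[0, 0, 0], [0, 0, 0.05], -0.6]
    - [[0, 0, 0], [0, 0, 0.05], -0.8]
    - [[0, 0, 0], [0, 0, 0.05], -1]
    - [[0, 0, 0], [0, 0, 0.05], -1]
    - [[0, 0, 0], [0, 0, 0.05], -1]
  squeeze: 50

```text
clock: 17.85
eef_pos: [597.9, -22.3, 110.3]
tcp_rot: [3.137, -0.002, 1.629]
contact_force: [-4.0, 0.1, 8.4]
opening: 0.206
grasp_force: 48.7
```

Request:
step_arm:
  moves:
    - [[0, 0, 0], [0, 0, -0.05], -1]
    - [[0, 0, 0], [0, 0, -0.15], -1]
    - [[0, 0, 0], [0, 0, -0.35], -1]
    - [[0, 0, 0], [0, 0, -0.55], -1]
    - [[0, 0, 0], [0, 0, -0.75], -1]
    - [[0, 0, 0], [0, 0, -0.95], -1]
    - [[0, 0, 0], [0, 0, -1.0], -1]
    - [[0, 0, 0], [0, 0, -1.0], -1]

```text
clock: 18.65
eef_pos: [597.8, -22.8, 311.3]
tcp_rot: [3.133, -0.002, 1.629]
contact_force: [-0.1, -0.2, -1.1]
opening: 0.205
grasp_force: 49.1
```

```bash
cat >> h.py <<'E'
def goal(c,yaw,inc,tcpz=33.3,dy=0.):
    "TCP pose that puts panel_centre at c with the lens's axes"
    A=Rt([0,-inc,yaw]).as_matrix(); return np.array(c)+A@[0,dy,tcpz], Ro.from_matrix(np.c_[A[:,1],A[:,0],-A[:,2]])
E
python3 - <<'E'
from look import *
from rig import imaging
p,R,s=state(); print(s["clock"],p,s["tcp_rot"],s["opening"],s["grasp_force"],s["contact_force"]); look("w12",("panel_centre","lattice_panel"))
G=goal((504.9,198.2,199.8),-.028,.40); print(G[0],G[1].as_euler("xyz"))
A=goal((504.9-25,198.2,215),-.028,.30)
plan([((545,60,310),Rt([np.pi,0,np.pi/2+.03])),A,G])
E
```

```text
18.65 [597.83074615 -22.84064433 311.33574706] [ 3.13338385e+00 -2.12257828e-03  1.62862256e+00] 0.20533513651195834 49.07036483287811 [-0.13606541 -0.21478837 -1.12958229]
w12 {'panel_centre': [([110.0, 307.1], 0.85)], 'lattice_panel': [([312.8, 241.8], 0.89), ([134.2, 284.3], 0.67)]}
[491.93745218 198.56304622 230.4713311 ] [2.74159265 0.         1.54279633]
turn [0.001, -0.004, 0.035] shift [0.428, -0.231, -0.014] rows>=1.9
turn [-0.382, -0.011, 0.073] shift [0.703, -0.354, 0.316] rows>=3.4
turn [-0.127, -0.0, 0.0] shift [0.003, 0.08, 0.11] rows>=0.7
```

Request:
step_arm:
  moves:
    - [[0, 0, 0.02], [0.2, -0.11, 0], -1]
    - [[0, 0, 0.03], [0.43, -0.23, 0], -1]
    - [[0, 0, 0.03], [0.43, -0.23, 0], -1]
    - [[0, 0, 0.03], [0.43, -0.23, 0], -1]

```text
clock: 19.2
eef_pos: [544.9, 61.2, 307.3]
tcp_rot: [3.14, -0.002, 1.607]
contact_force: [0.3, -0.7, -2.6]
opening: 0.205
grasp_force: 49.3
```

Request:
step_arm:
  moves:
    - [[-0.1, 0, 0.02], [0.18, -0.09, 0.08], -1]
    - [[-0.2, 0, 0.04], [0.36, -0.18, 0.16], -1]
    - [[-0.3, -0.01, 0.07], [0.54, -0.27, 0.24], -1]
    - [[-0.38, -0.01, 0.07], [0.7, -0.35, 0.32], -1]
    - [[-0.38, -0.01, 0.07], [0.7, -0.35, 0.32], -1]
    - [[-0.38, -0.01, 0.07], [0.7, -0.35, 0.32], -1]
    - [[-0.38, -0.01, 0.07], [0.7, -0.35, 0.32], -1]

```text
clock: 19.9
eef_pos: [472.7, 197.5, 245.1]
tcp_rot: [2.84, -0.003, 1.549]
contact_force: [1.0, -0.3, -1.0]
opening: 0.2
grasp_force: 49.8
```

```bash
python3 - <<'E'
from look import *
p,R,s=state(); print(s["clock"],p,s["tcp_rot"],s["grasp_force"],s["contact_force"]); k,im,o=look("w13",("panel_centre","lens","camera_pivot"))
plan([goal((504.9,198.2,199.8),-.028,.40)])
# project expected current panel corners
A=R.as_matrix(); c=p+A@[0,0,33.3]
print("top rail corners",proj(k,[c+A@[y*50,x*9,-65] for x in(-1,1) for y in(-1,1)]).round(0).tolist())
g=cv2.cvtColor(im,cv2.COLOR_RGB2GRAY); cv2.imwrite("pics/w13c.png",im[:,:,::-1])
E
```

```text
19.9 [472.66859914 197.46544627 245.08102991] [ 2.8395665  -0.00286795  1.54895265] 49.76177394390106 [ 1.02608039 -0.27478861 -1.00055615]
w13 {'panel_centre': [], 'lens': [([626.1, 277.3], 0.96)], 'camera_pivot': []}
turn [-0.124, -0.006, 0.004] shift [0.009, 0.07, 0.099] rows>=0.7
top rail corners [[292.0, 466.0], [286.0, 221.0], [338.0, 466.0], [344.0, 221.0]]
```

View pics/w13c.png

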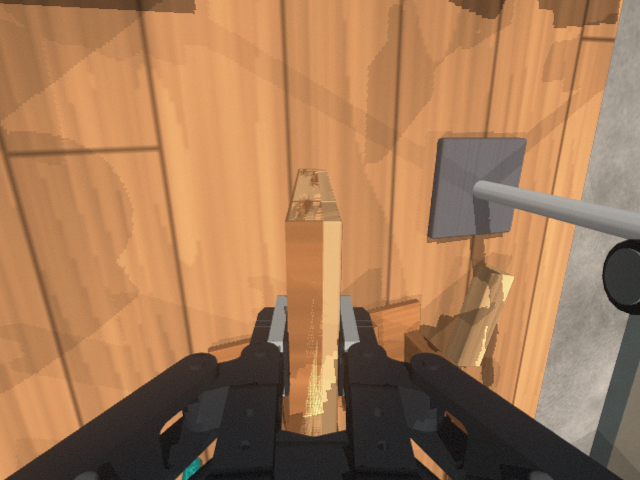

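The panel sits in the fingers as predicted: the rail's end corners are at (287,220) and (341,221), against (286,221) and (344,221) computed. The lens glass shows at (626,277). Next is the final approach.

Request:
step_arm:
  moves:
    - [[-0.06, 0, 0], [0, 0.03, 0.04], -1]
    - [[-0.1, 0, 0], [0.01, 0.06, 0.08], -1]
    - [[-0.124, -0.006, 0.004], [0.009, 0.07, 0.1], -1]
    - [[-0.124, -0.006, 0.004], [0.009, 0.07, 0.1], -1]
    - [[-0.124, -0.006, 0.004], [0.009, 0.07, 0.1], -1]
    - [[-0.124, -0.006, 0.004], [0.009, 0.07, 0.1], -1]

```text
clock: 20.7
eef_pos: [491.3, 199.4, 230.4]
tcp_rot: [2.742, -0.0, 1.545]
contact_force: [0.5, 0.5, -1.7]
opening: 0.204
grasp_force: 49.7
```

```bash
python3 - <<'E'
from look import *
import pickle
from rig import imaging
k,im,o=pickle.load(open("w13.pkl","rb")); print("lens pred",proj(k,[(643,194.3,258.2)]))
p,R,s=state(); print(s["clock"],p,s["tcp_rot"],s["grasp_force"],s["contact_force"])
A=R.as_matrix(); c=p+A@[0,0,33.3]; print("centre",c.round(1))
plan([goal((504.9,198.2,199.8),-.028,.40)])
for cam in("scene","top"):
    kk=imaging.calibration(cam); im=imaging.grab_frame(cam); cv2.imwrite(f"pics/fin_{cam}.png",im[:,:,::-1])
    m=imaging.mark_of(cam,"panel_centre"); print(cam,[(d["xy"],d["conf"]) for d in m[:2]],"pred",proj(kk,[c,(643,194.3,258.2),(698,193,281.5)]).round(1).tolist())
    print([(n,imaging.mark_of(cam,n)[:1]) for n in("lens","camera_pivot","dark_panel")])
E
```

```text
lens pred [[628.45897923 275.730946  ]]
20.7 [491.26716405 199.40320725 230.42548529] [ 2.74205483e+00 -3.10350381e-04  1.54459072e+00] 49.7139698266983 [ 0.51757917  0.45498121 -1.69900081]
centre [504.2 199.1 199.7]
turn [-0.001, -0.001, 0.002] shift [-0.004, 0.003, 0.001] rows>=0.0
scene [([393.8, 195.8], 0.64), ([251.2, 213.9], 0.63)] pred [[393.2, 198.1], [410.3, 226.4], [418.4, 239.1]]
[('lens', [{'xy': [410.9, 227.5], 'conf': 0.71}]), ('camera_pivot', [{'xy': [417.2, 237.2], 'conf': 0.57}]), ('dark_panel', [{'xy': [311.4, 255.3], 'conf': 0.97}])]
top [([243.0, 268.5], 0.86), ([371.9, 317.4], 0.85)] pred [[243.6, 268.0], [243.9, 215.8], [243.9, 194.1]]
[('lens', [{'xy': [245.6, 214.7], 'conf': 0.76}]), ('camera_pivot', [{'xy': [243.2, 192.7], 'conf': 0.92}]), ('dark_panel', [{'xy': [325.1, 267.9], 'conf': 0.77}])]
```

Request:
step_arm:
  moves:
    - [[0, 0, 0], [0, 0, 0], -1]
    - [[0, 0, 0], [0, 0, 0], -1]
    - [[0, 0, 0], [0, 0, 0], -1]
    - [[0, 0, 0], [0, 0, 0], -1]
    - [[0, 0, 0], [0, 0, 0], -1]

```text
clock: 21.7
eef_pos: [490.9, 199.5, 230.0]
tcp_rot: [2.742, 0.0, 1.545]
contact_force: [0.1, 0.1, -0.8]
opening: 0.2
grasp_force: 49.7
```

```bash
python3 - <<'E'
from h import *
from rig import r
p,R,s=state(); print(s["clock"],p,s["tcp_rot"],s["qvel"].round(4),s["grasp_force"])
print(r.sign_off())
E
```

```text
21.7 [490.86743366 199.54888926 229.9678803 ] [2.74218432e+00 1.19008165e-04 1.54518477e+00] [ 0.0005 -0.0001  0.001  -0.0002 -0.0012 -0.0007] 49.71454739570618
the job is handed in; nothing more can be done
None
```

I handed the job in at 21.7 s: the keeper bar lies grip up in the middle of the pad, and the lattice panel is held still, squarely facing the lens at 15 cm, all within a few mm by my own measurements; `sign_off` gave no verdict.

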